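Unload the dead-weight pressure tester into its weight case

ROBOT

A 7-joint arm with a two-finger parallel gripper is mounted at the origin on a cart in front of the work surface, level with it; the furniture and walls round the work are solid. World frame = base frame: x ahead of the robot, y to its left, z up, the work surface at z = 0. Lengths are in m, angles in rad, forces in N, time in s.
With the tool pointing down it reaches from about 0.425 to 0.925 m from the base axis. Payload 6.8 kg.
Tool frame: the origin (TCP) lies at the very end of the fingers, on their centre line; the grasp point (between the pads) lies bot.grip_point_offset behind it (bot.grip_point_offset is the distance from the TCP to the grasp point, in m); z points along the fingers, y is the line along which they close (so a half turn about z gives the same grasp; the last joint's range is limited). The gripper opens to 85 mm and grips with 20 to 120 N. Pads are 22 mm wide; open, the fingers measure 114 mm over their backs; the gripper's body (76 mm by 85 mm) begins 54 mm behind the grasp point. The pads swing forward as they close: fully open they stand 13 mm farther back than shut.
Start: joints at [-1.244, 0.477, 0.022, 1.555, -0.011, 1.109, -0.083], TCP at [0.284, 0.612, 0.231] pointing down, gripper open.
Joint ranges: [-2.96, 2.96], [-0.34, 2.1], [-1.41, 1.46], [0.24, 2.44], [-1.37, 4.51], [0.17, 1.92], [-2.96, 2.96]. Speed limits (rad/s): [2.39, 2.39, 3.14, 3.14, 3.14, 3.14, 3.14].

INTERFACE

Orientations are given as a unit quaternion [w, x, y, z].
In Python, from station import bot, imaging gives the robot as it stands. The module is installed in compiled form; this text tells all that it offers.
- The arm moves only by the tool carry_out, never from a script. Its argument "targets" is one flat list of numbers, 5 for each row, row after row: the closure in counts, from 0 (fully open) to 255 (shut), then the shift along the world's x, y, z in mm, then the turn about the world's z in degrees. A call has 1 to 20 rows; each row shifts and turns the commanded pose from where the row before left it; what a row does not reach is not made up. A row lasts 1/10 s, in which the tool goes at most 50 mm and 8.59 degrees, less where a joint would pass 70% of its speed; a pose out of reach is approached as far as the arm can. A call is refused whole if a number of a shift passes 50 or a number of a turn 8.59, either way. A call with a gripper value outside its range is refused whole. The fingers move at their own pace and stop on an object; "newtons" is the grip in N (left out, the last holds). Time passes only in rows, so rows that do not move let the fingers close. It gives the time, the measured TCP pose, the force, the opening and the grip force at its end, in the units of the state.
- bot.get_obs(): the state, without advancing time (a new reading comes with each control period).
- imaging.read_camera(name): name is "scene" or "top"; returns a dict with "frame" (384x512x3 uint8, red, green, blue), "fov_y" (degrees; the focal length in pixels is half the picture's height over the tangent of half this angle, whatever the lens; pixels are square), "cx", "cy" (the principal point, pixels), "pose" (4x4, takes a point from camera to world coordinates). Camera axes: x right, y up, looking along -z (the intrinsics and any distortion apply to the point x, -y, -z); pixel columns grow to the right and rows downward; lengths in m; the calibration is good to about 2 mm. A picture is of the moment at which its call begins. There is no depth.
- bot.hand_in(): hands the job in; it is judged then, once.
The state is a dict: "t": time; "q": joint angles; "joint_vel": joint speeds; "joint_torque": joint torques, N m; "eef_pos": TCP position; "tool_rot": TCP orientation; "contact_force": force on the tool from outside, world axes, zero at the start; "torque": the same for the moment, N m; "gripper_width": opening from 0.0 (shut) to 1.0 (fully open); "grasp_force": force on a finger pad.
Only numpy, scipy, OpenCV 4.12 (cv2) and the standard library are available. Lean on these libraries where they do the work, as an engineer would, in place of code of your own. Each camera call takes 0.05 s, during which the arm holds its last target. There are 200 camera calls.

TASK

The calibration is over: take the four disc weights off the tester's spindle, one at a time from the top down, and put each back flat in the recess of the weight case that fits it, letting go of each before you fetch the next. They are calibrated weights, so do not tip them over, and set them down gently instead of dropping them in. Leave the spool of solder where it stands.

Things in the scene. Friction and masses are not known exactly. Their poses are not given: they have to be found in the camera images.
- weight_56: steel disc weight, 56 mm across, 13 mm thick, with a 14 mm hole through its middle, about 236 g (it varies); largest (56 mm) of the four; at the start lowest of the stack, on the tester's round carrier plate, lying flat. Origin: centre of its underside; z points up along the hole.
- weight_46: steel disc weight, 46 mm across, 13 mm thick, with a 14 mm hole through its middle, about 154 g (it varies); second largest (46 mm) of the four; at the start second from the bottom of the stack, lying flat. Origin: centre of its underside; z points up along the hole.
- weight_36: steel disc weight, 36 mm across, 13 mm thick, with a 14 mm hole through its middle, about 88 g (it varies); second smallest (36 mm) of the four; at the start third from the bottom of the stack, lying flat. Origin: centre of its underside; z points up along the hole.
- weight_26: steel disc weight, 26 mm across, 13 mm thick, with a 14 mm hole through its middle, about 38 g (it varies); smallest (26 mm) of the four; at the start top of the stack, lying flat. Origin: centre of its underside; z points up along the hole.
- block_56: light wooden block, 80 x 76 x 13 mm, fixed in the weight case, whose round recess fits the 56 mm disc: 5 mm deep, 63 mm across near its dark floor, wall sloping out at 45 degrees to 71 mm at the top. Origin: centre of the underside; recess floor 8 mm, top 13 mm above it; z up. The four blocks stand two by two (81 mm apart along x, 77 along y), in any order.
- block_46: light wooden block, 80 x 76 x 13 mm, fixed in the weight case, whose round recess fits the 46 mm disc: 5 mm deep, 53 mm across near its dark floor, wall sloping out at 45 degrees to 61 mm at the top. Origin: centre of the underside; recess floor 8 mm, top 13 mm above it; z up. The four blocks stand two by two (81 mm apart along x, 77 along y), in any order.
- block_36: light wooden block, 80 x 76 x 13 mm, fixed in the weight case, whose round recess fits the 36 mm disc: 5 mm deep, 43 mm across near its dark floor, wall sloping out at 45 degrees to 51 mm at the top. Origin: centre of the underside; recess floor 8 mm, top 13 mm above it; z up. The four blocks stand two by two (81 mm apart along x, 77 along y), in any order.
- block_26: light wooden block, 80 x 76 x 13 mm, fixed in the weight case, whose round recess fits the 26 mm disc: 5 mm deep, 33 mm across near its dark floor, wall sloping out at 45 degrees to 41 mm at the top. Origin: centre of the underside; recess floor 8 mm, top 13 mm above it; z up. The four blocks stand two by two (81 mm apart along x, 77 along y), in any order.
- tester: grey dead-weight pressure tester, fixed to the bench, base 110 x 170 x 36 mm. Origin: on the bench, below the stack's axis; z up. The discs are stacked, widest lowest, on its round carrier plate (71 mm across, top 58 mm above the origin) round an 8 mm upright spindle that ends 48 mm above the plate; lift each disc straight up off it. All else on the tester is lower than the plate.
- spool: bystander: spool of solder wire with black flanges, 48 mm across, 40 mm high, standing loose on the bench near the case; not to be disturbed. Origin: centre of its underside.

How it is judged:
On the way, in this order (a step that is already met when the one before it is completed fails the run):
1. the smallest (26 mm) disc lies flat on the floor of its own recess, let go (horizontal distance between weight_26 and block_26 below 0.008 m and z of weight_26 in the frame of block_26 between 0.005 and 0.0105 m and angle between weight_26's own z axis and vertical below 0.1 rad and contact force between weight_26 and the fingers below 0.3 N), for 0.2 s.
2. the second smallest (36 mm) disc lies flat on the floor of its own recess, let go (horizontal distance between weight_36 and block_36 below 0.008 m and z of weight_36 in the frame of block_36 between 0.005 and 0.0105 m and angle between weight_36's own z axis and vertical below 0.1 rad and contact force between weight_36 and the fingers below 0.3 N), for 0.2 s.
3. the second largest (46 mm) disc lies flat on the floor of its own recess, let go (horizontal distance between weight_46 and block_46 below 0.008 m and z of weight_46 in the frame of block_46 between 0.005 and 0.0105 m and angle between weight_46's own z axis and vertical below 0.1 rad and contact force between weight_46 and the fingers below 0.3 N), for 0.2 s.
4. the largest (56 mm) disc lies flat on the floor of its own recess, let go (horizontal distance between weight_56 and block_56 below 0.008 m and z of weight_56 in the frame of block_56 between 0.005 and 0.0105 m and angle between weight_56's own z axis and vertical below 0.1 rad and contact force between weight_56 and the fingers below 0.3 N), for 0.2 s.
At the end, for the whole second after the job is handed in: Each of the four discs lies flat (within 0.1 rad) on the floor of its own recess, its centre within 8 mm of the recess's centre and its underside no more than 2.5 mm above the felt, released and at rest (all of step 1 and all of step 2 and all of step 3 and all of step 4 and linear speed of each of weight_26, weight_36, weight_46, weight_56 below 0.02 m/s); the robot touches nothing.
It fails at once if a weight tips over (more than 35 degrees) (angle between any of weight_26, weight_36, weight_46, weight_56's own z axis and vertical above 0.6 rad).
It fails at once if a weight is dropped into its recess (falls faster than 0.5 m/s there, as from more than 13 mm) ((horizontal distance between weight_26 and block_26 below 0.03 m and z of weight_26 in the frame of block_26 below 0.03 m and linear speed of weight_26 above 0.5 m/s) or (horizontal distance between weight_36 and block_36 below 0.03 m and z of weight_36 in the frame of block_36 below 0.03 m and linear speed of weight_36 above 0.5 m/s) or (horizontal distance between weight_46 and block_46 below 0.03 m and z of weight_46 in the frame of block_46 below 0.03 m and linear speed of weight_46 above 0.5 m/s) or (horizontal distance between weight_56 and block_56 below 0.03 m and z of weight_56 in the frame of block_56 below 0.03 m and linear speed of weight_56 above 0.5 m/s)).
It fails at once if the spool of solder is moved by more than 20 mm (distance of spool from where it was at the start of the episode above 0.02 m).
It also fails if it takes over 99 s, if anything falls off the work surface, if the arm or the gripper's body presses on something with over 40 N, if the wrist force passes 120 N, or if a joint passes its speed limit or range.

## Working session

There is one attempt and no reset: what is moved stays moved. The work goes in short steps, Python scripts to look and compute and a tool call to move; the robot and the scene stay as the last step left them, time stands still between calls to the robot, and variables do not carry over. Pictures are saved under pics/ and viewed, at most 14 in all, crops included, and the job is handed in when it is done.

Besides the shell and the picture viewer there is one more tool, called after "Call:" in YAML: its name, and indented under it one key for each argument. carry_out: Moves the arm, as the interface text tells. Its arguments: {"type":"object","properties":{"targets":{"type":"array","items":{"type":"number"}},"newtons":{"type":"number"}},"required":["targets"]}

```bash
mkdir -p pics; cat > h.py <<'E'
import numpy as np, cv2
from station import bot, imaging
def cam(n):
    c=imaging.read_camera(n); c['f']=c['frame'].shape[0]/2/np.tan(np.radians(c['fov_y']/2)); return c
def ray(c,u,v,z):
    d=np.array([(u-c['cx'])/c['f'],-(v-c['cy'])/c['f'],-1]); P=np.array(c['pose']); d=P[:3,:3]@d; o=P[:3,3]
    return o+d*(z-o[2])/d[2]
def proj(c,p):
    P=np.array(c['pose']); q=P[:3,:3].T@(np.array(p)-P[:3,3]); return c['cx']+c['f']*q[0]/-q[2], c['cy']-c['f']*q[1]/-q[2]
def save(c,n,box=None,s=1):
    f=c['frame']
    if box: f=f[box[1]:box[3],box[0]:box[2]]
    cv2.imwrite('pics/'+n,cv2.resize(f[:,:,::-1],None,fx=s,fy=s,interpolation=cv2.INTER_CUBIC))
E
python3 - <<'E'
from h import *
for n in('scene','top'):
    c=cam(n); save(c,n+'0.png',s=1.5); print(n,{k:v for k,v in c.items() if k!='frame'})
o=bot.get_obs(); print(o,bot.grip_point_offset)
E
```

```text
scene {'fov_y': 54.000948576313746, 'cx': 263.6008215068973, 'cy': 199.46164041921762, 'pose': array([[-0.4690136 ,  0.33876669, -0.81563679, -0.18015737],
       [-0.88315886, -0.17202274,  0.43639271,  0.57196526],
       [ 0.00752724,  0.92501098,  0.37986581,  0.4106283 ],
       [ 0.        ,  0.        ,  0.        ,  1.        ]]), 'f': np.float64(376.81350588674667)}
top {'fov_y': 47.382330515526824, 'cx': 258.2279586021024, 'cy': 191.64654860400017, 'pose': array([[ 0.01352128,  0.99372931, -0.11099205,  0.42565373],
       [-0.99988608,  0.01418218,  0.00516712,  0.19788229],
       [ 0.00670882,  0.11090954,  0.99380786,  0.93682028],
       [ 0.        ,  0.        ,  0.        ,  1.        ]]), 'f': np.float64(437.5715182976583)}
{'t': 0.1, 'q': array([-1.24414264,  0.47775828,  0.02235471,  1.55637099, -0.01152848,
        1.10928047, -0.08310219]), 'joint_vel': array([ 0.00164376,  0.00118505,  0.0004585 , -0.00178511,  0.00024595,
       -0.00065582,  0.00020992]), 'joint_torque': array([ 4.89112252e-03, -5.97755671e+01,  1.61414500e+00, -2.81952095e+01,
        1.29016803e-02,  5.14056665e-03,  2.18862262e-07]), 'eef_pos': array([0.28408325, 0.61171166, 0.230388  ]), 'tool_rot': array([-1.30794009e-04,  2.15671679e-01,  9.76465572e-01, -8.34337886e-04]), 'contact_force': array([ 0.62749968,  0.98844079, -0.26719895]), 'torque': array([-0.00737935, -0.00760017,  0.00802478]), 'grasp_force': 0.0, 'gripper_width': 0.996414065440035} 0.0187
```

View pics/top0.png

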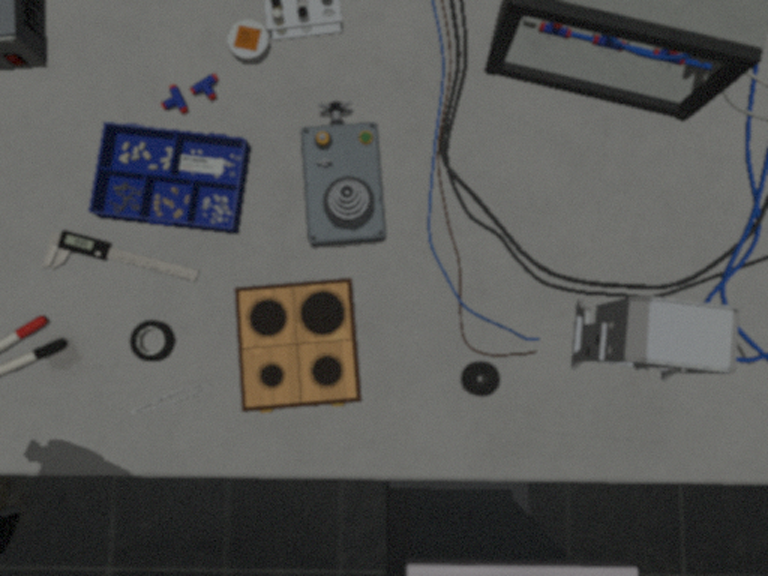

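View pics/scene0.png

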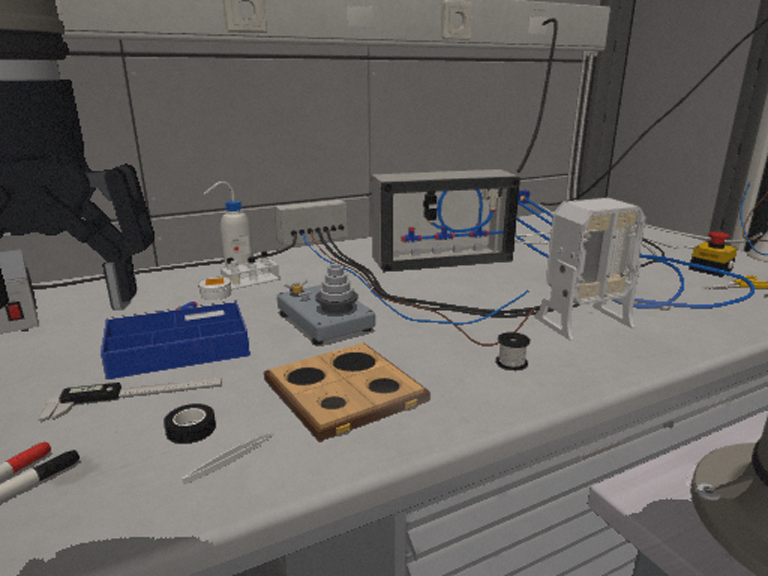

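The top view shows the case with its recesses (÷1.5 px): 46 mm at (179,211), 56 mm at (215,209), 26 mm at (181,250), 36 mm at (218,247). The stack is at (231,132) and the spool at (320,252). Next I'll measure them.

```bash
cat > m.py <<'E'
from h import *
def blobs(c,box,thr):
    x0,y0,x1,y1=box; s=4
    g=cv2.cvtColor(cv2.resize(c['frame'][y0:y1,x0:x1],None,fx=s,fy=s,interpolation=cv2.INTER_CUBIC),cv2.COLOR_RGB2GRAY)
    m=(g<thr).astype(np.uint8); cs,_=cv2.findContours(m,cv2.RETR_EXTERNAL,cv2.CHAIN_APPROX_NONE); out=[]
    for k in cs:
        if 1200<cv2.contourArea(k)<20000:
            e=cv2.fitEllipse(k); out.append(((e[0][0]+.5)/s-.5+x0,(e[0][1]+.5)/s-.5+y0,e[1][0]/s,e[1][1]/s))
    return out
def tri(c1,p1,c2,p2):
    A=[];b=[]
    for c,p in((c1,p1),(c2,p2)):
        o=np.array(c['pose'])[:3,3]; d=ray(c,*p,0)-o; d/=np.linalg.norm(d); M=np.eye(3)-np.outer(d,d); A.append(M);b.append(M@o)
    return np.linalg.lstsq(np.vstack(A),np.hstack(b),rcond=None)[0]
E
python3 - <<'E'
from m import *
t=cam('top'); s=cam('scene')
bt=blobs(t,(158,188,240,272),70); bs=blobs(s,(178,228,288,292),70)
for b in bt: print('top',np.round(b,1),ray(t,b[0],b[1],.008).round(4),'d',b[3]*np.linalg.norm(ray(t,b[0],b[1],.008)-t['pose'][:3,3])/t['f'])
for b in bs: print('sc',np.round(b,1),ray(s,b[0],b[1],.008).round(4))
for a in bt:
    b=min(bs,key=lambda b:np.linalg.norm(ray(s,b[0],b[1],.008)-ray(t,a[0],a[1],.008))); print('tri',tri(t,a[:2],s,b[:2]).round(4))
save(t,'topst.png',(200,80,264,164),7); save(s,'scst.png',(180,170,255,232),10)
E
```

```text
top [180.6 249.9  15.5  15.8] [0.4039 0.3545 0.008 ] d 0.03404095448064567
top [217.5 246.9  20.2  20.8] [0.4112 0.2771 0.008 ] d 0.04429759037890495
top [178.2 211.4  24.5  25. ] [0.4849 0.3623 0.008 ] d 0.05406897500254886
top [214.6 208.3  29.2  29.7] [0.4925 0.2854 0.008 ] d 0.0634916690787501
top [241.1 268.4  40.   41.7] [0.3672 0.2267 0.008 ] d 0.08868484383518077
top [155.1 190.4  33.9  34.8] [0.529  0.4131 0.008 ] d 0.07626591958660449
sc [221.6 268.2   7.4  16.2] [0.4105 0.3472 0.008 ]
sc [255.5 256.7   9.2  20.3] [0.4187 0.2693 0.008 ]
sc [201.3 320.9  77.8  82.9] [0.2847 0.4327 0.008 ]
sc [203.5 250.4  10.9  24.8] [0.4918 0.3554 0.008 ]
sc [235.6 240.8  12.   28. ] [0.4994 0.2779 0.008 ]
tri [0.4033 0.3519 0.0137]
tri [0.4105 0.2752 0.0141]
tri [0.4838 0.3598 0.0135]
tri [0.4913 0.2833 0.0135]
tri [0.382  0.2536 0.0234]
tri [0.5135 0.3816 0.0117]
```

View pics/topst.png

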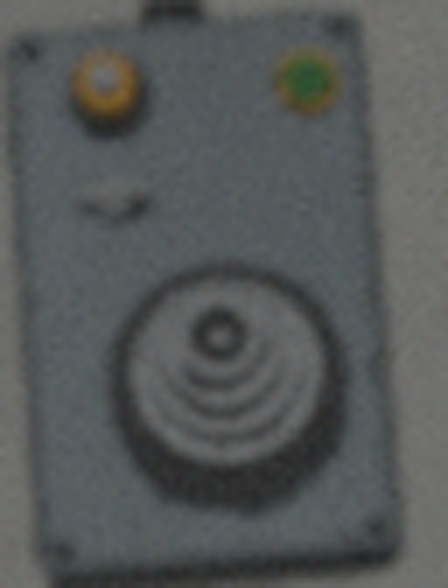

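View pics/scst.png

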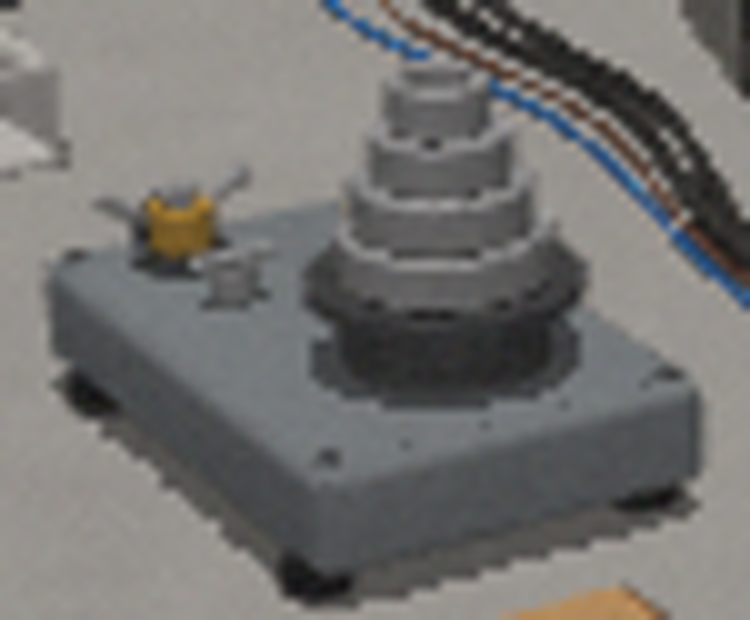

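Crops: the bore of the top disc is at about (219,336) in the top crop, which is full-frame (230.9,127.6). The top face in the scene crop is at about (437,74), full-frame (223.3,177). The carrier plate spans columns 113–348 in the top crop.

```bash
python3 - <<'E'
from m import *
t=cam('top'); s=cam('scene')
p=(219.5/7-.5+200,336.5/7-.5+80); q=(438/10-.5+180,75/10-.5+170)
print(ray(t,*p,.107),ray(s,*q,.110),tri(t,p,s,q))
# column extents in top view
for n,l,r,v,z in(('plate',113,348,385,.058),('d56',130,325,370,.071)):
    print(n,ray(t,l/7-.5+200,v/7-.5+80,z),ray(t,r/7-.5+200,v/7-.5+80,z))
for n,l,r,v,z in(('26',383,492,80,.11),('36',368,514,140,.097),('46',347,535,190,.084),('56',340,552,235,.071),('pl',305,585,280,.058)):
    u=(l+r)/20-.5+180; print(n,u, proj(s,[.655,.245,z]),(r-l)/10)
b=blobs(t,(300,235,345,270),60); print([(np.round(k,1),ray(t,k[0],k[1],.04)) for k in b])
E
```

```text
[0.64258216 0.24832905 0.107     ] [0.63805641 0.24671634 0.11      ] [0.64134752 0.24691059 0.10923833]
plate [0.6403929  0.28217527 0.058     ] [0.64143654 0.21338857 0.058     ]
d56 [0.64171018 0.27613304 0.071     ] [0.64256576 0.21986865 0.071     ]
26 223.25 (np.float64(221.3426355714805), np.float64(174.92457131678213)) 10.9
36 223.6 (np.float64(221.52482822131296), np.float64(179.85815770685662)) 14.6
46 223.6 (np.float64(221.70512263102052), np.float64(184.7403417398445)) 18.8
56 224.1 (np.float64(221.8835483131134), np.float64(189.5719225836538)) 21.2
pl 224.0 (np.float64(222.0601341714696), np.float64(194.35368292506627)) 28.0
[(array([319.9, 252.1,  22.3,  25. ]), array([0.40401629, 0.06623985, 0.04      ]))]
```

Call:
carry_out:
  targets: [150,24,-24,0,0,150,24,-24,0,0,150,24,-24,0,0,150,24,-24,0,0,150,24,-24,0,0,150,24,-24,0,0,150,24,-24,0,0,150,24,-24,0,0,150,24,-24,0,0,150,24,-24,0,0,150,24,-24,0,0,150,24,-24,0,0,150,24,-24,0,0,150,24,-24,0,0,150,21,-28,0,0,150,0,0,0,0]
  newtons: 30

```text
t: 1.9
eef_pos: [0.6448, 0.2411, 0.2313]
tool_rot: [0.001, 0.22, 0.976, -0.002]
contact_force: [0.1, -1.3, -0.1]
gripper_width: 0.411
grasp_force: 0.0
```

Call:
carry_out:
  targets: [150,0,0,-20,0,150,0,0,-20,0,150,0,0,-20,0,150,0,0,-20,0,150,0,0,-16,0,150,0,0,0,0,150,0,0,0,0,150,0,0,0,0]

```text
t: 2.7
eef_pos: [0.6421, 0.2486, 0.1366]
tool_rot: [0.001, 0.216, 0.976, 0.001]
contact_force: [-0.2, 0.7, 0.1]
gripper_width: 0.416
grasp_force: 0.0
```

```bash
python3 - <<'E'
from m import *
o=bot.get_obs(); print(o['eef_pos'],o['gripper_width'],o['tool_rot'])
t=cam('top'); s=cam('scene'); a=t['frame'][60:180,170:300]; b=s['frame'][130:240,160:290]
f=np.vstack([cv2.resize(a,(520,480))[:300],cv2.resize(b,(520,440))[:300]]) if 0 else np.hstack([cv2.resize(a,(400,370)),cv2.resize(b,(400,370))])
cv2.imwrite('pics/g1.png',f[:,:,::-1])
E
```

```text
[0.64211741 0.24862536 0.13661758] 0.4156056408322774 [8.19321308e-04 2.15701492e-01 9.76458785e-01 6.60961487e-04]
```

View pics/g1.png

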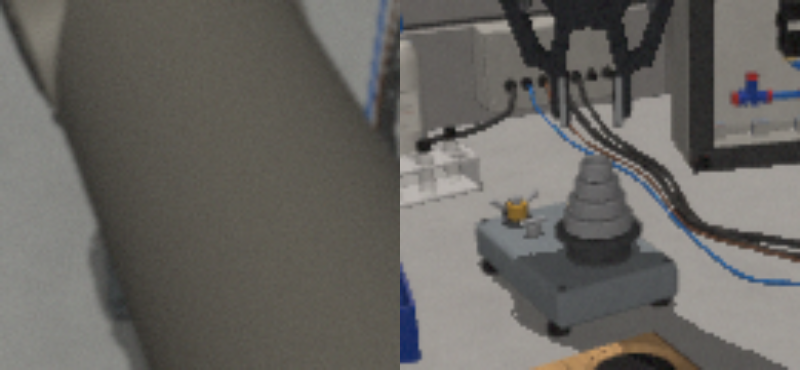

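The open fingertips stand centred above the stack, about 10 px (27 mm) over the top disc, which agrees with the measurement. Now I'll descend and grip.

Call:
carry_out:
  targets: [150,0,0,-12,0,150,0,0,-12,0,150,0,0,-9,0,150,0,0,0,0,150,0,0,0,0,255,0,0,0,0,255,0,0,0,0,255,0,0,0,0,255,0,0,0,0,255,0,0,0,0]

```text
t: 3.8
eef_pos: [0.6416, 0.2483, 0.1027]
tool_rot: [0.0, 0.216, 0.976, 0.0]
contact_force: [-0.5, 0.3, 1.3]
gripper_width: 0.282
grasp_force: 29.6
```

Call:
carry_out:
  targets: [255,0,0,5,0,255,0,0,10,0,255,0,0,15,0,255,0,0,15,0,255,0,0,15,0,255,0,0,10,0,255,0,0,0,0]

```text
t: 4.5
eef_pos: [0.6425, 0.2486, 0.1748]
tool_rot: [0.001, 0.216, 0.976, 0.001]
contact_force: [-0.4, -0.4, -0.9]
gripper_width: 0.284
grasp_force: 29.4
```

```bash
python3 - <<'E'
from m import *
s=cam('scene'); save(s,'g2.png',(160,110,290,240),4)
E
```

```text
(no output)
```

View pics/g2.png

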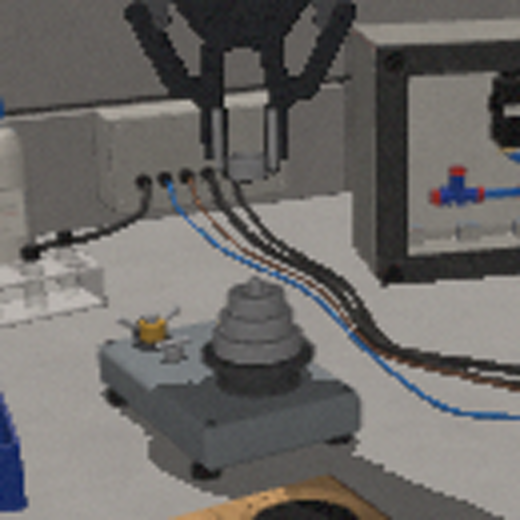

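The 26 mm disc is held level and clear at crop (245,165). The stack below is undisturbed. Moving to the 26 mm recess.

Call:
carry_out:
  targets: [255,-12,5,0,0,255,-22,9,0,0,255,-24,10,0,0,255,-24,11,0,0,255,-24,11,-5,0,255,-24,11,-10,0,255,-24,11,-15,0,255,-24,11,-20,0,255,-24,11,-20,0,255,-22,9,-20,0,255,-15,5,-15,0,255,0,0,-10,0,255,0,0,0,0,255,0,0,0,0,255,0,0,0,0]

```text
t: 6.05
eef_pos: [0.4037, 0.3521, 0.058]
tool_rot: [0.001, 0.217, 0.976, 0.001]
contact_force: [0.8, 0.9, 0.3]
gripper_width: 0.281
grasp_force: 29.5
```

Call:
carry_out:
  targets: [255,0,0,-12,0,255,0,0,-12,0,255,0,0,-8,0,255,0,0,-2,0,255,0,0,0,0,255,0,0,0,0]

```text
t: 6.65
eef_pos: [0.4024, 0.3523, 0.0234]
tool_rot: [0.0, 0.216, 0.976, 0.0]
contact_force: [-0.1, -0.3, -1.1]
gripper_width: 0.282
grasp_force: 29.5
```

```bash
python3 - <<'E'
from m import *
s=cam('scene'); save(s,'g3.png',(170,210,290,300),6)
E
```

```text
(no output)
```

View pics/g3.png

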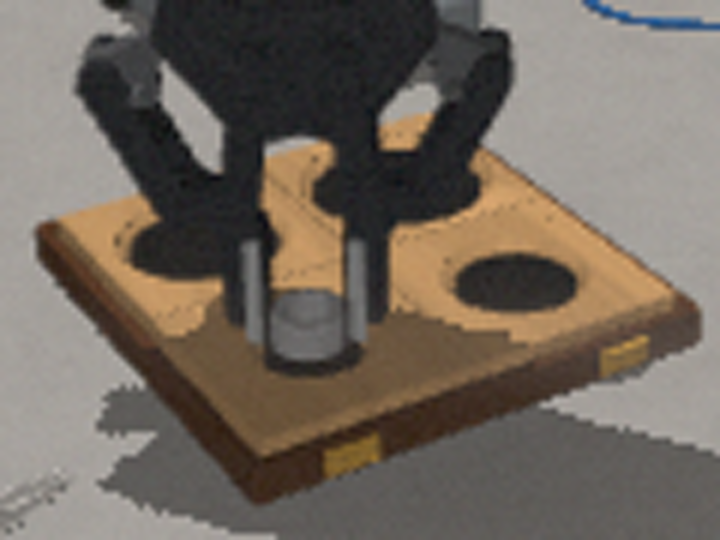

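The disc hovers just inside its recess, well centred, with its bottom at crop (312,365). Lowering in small steps.

Call:
carry_out:
  targets: [255,0,0,-1.5,0,255,0,0,-1.5,0,255,0,0,0,0]

```text
t: 7.0
eef_pos: [0.4023, 0.3522, 0.0203]
tool_rot: [-0.0, 0.216, 0.976, 0.0]
contact_force: [-0.3, -0.3, -0.2]
gripper_width: 0.282
grasp_force: 29.5
```

Call:
carry_out:
  targets: [255,0,0,-1,0,255,0,0,0,0,255,0,0,-1,0,255,0,0,0,0]

```text
t: 7.4
eef_pos: [0.4024, 0.3523, 0.0186]
tool_rot: [0.0, 0.216, 0.976, 0.0]
contact_force: [0.2, -0.4, 3.2]
gripper_width: 0.28
grasp_force: 29.8
```

Call:
carry_out:
  targets: [170,0,0,0,0,160,0,0,0,0,150,0,0,0,0,150,0,0,0,0,150,0,0,5,0,150,0,0,15,0,150,0,0,20,0,150,0,0,30,0,150,0,0,30,0,118,0,0,20,0,118,12,-5,20,0,118,24,-11,0,0,118,24,-11,0,0,118,24,-11,0,0,118,24,-11,0,0]

```text
t: 8.9
eef_pos: [0.5112, 0.3027, 0.1588]
tool_rot: [0.0, 0.216, 0.976, 0.0]
contact_force: [1.0, 0.6, -0.8]
gripper_width: 0.541
grasp_force: 0.0
```

```bash
python3 - <<'E'
from m import *
s=cam('scene'); save(s,'g4.png',(170,210,290,300),6)
E
```

```text
(no output)
```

View pics/g4.png

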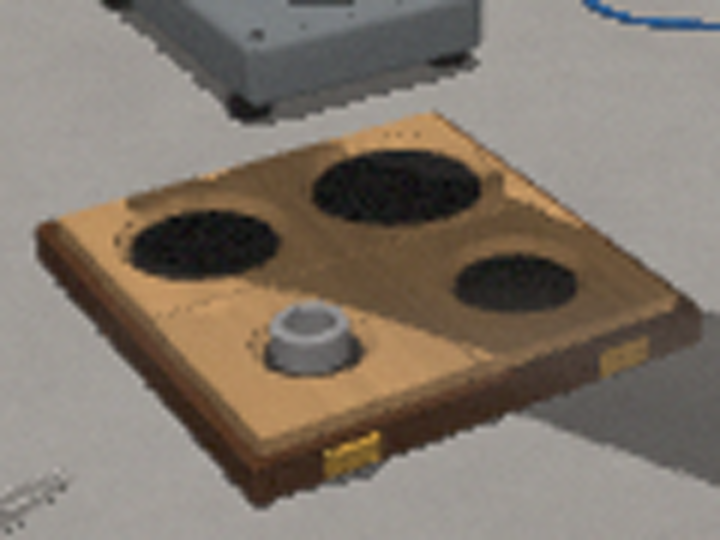

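The 26 mm disc lies flat in its recess at crop (310,335) with felt visible around it. Fetching the 36 mm disc.

Call:
carry_out:
  targets: [118,25,-11,0,0,118,25,-11,0,0,118,25,-11,0,0,118,25,-11,0,0,118,20,-8,0,0,118,10.5,-2.5,0,0,118,0,0,-15,0,118,0,0,-15,0,118,0,0,-15,0,118,0,0,-12,0,118,0,0,-6,0,118,0,0,0,0,118,0,0,0,0]

```text
t: 10.25
eef_pos: [0.641, 0.2489, 0.0956]
tool_rot: [0.0, 0.216, 0.976, 0.0]
contact_force: [0.1, -0.3, 0.2]
gripper_width: 0.536
grasp_force: 0.0
```

Call:
carry_out:
  targets: [118,0,0,-6,0,118,0,0,0,0,255,0,0,0,0,255,0,0,0,0,255,0,0,0,0,255,0,0,0,0,255,0,0,0,0]
  newtons: 35

```text
t: 10.95
eef_pos: [0.641, 0.2487, 0.0897]
tool_rot: [0.0, 0.216, 0.976, 0.0]
contact_force: [-1.7, -0.5, 4.4]
gripper_width: 0.398
grasp_force: 34.9
```

Call:
carry_out:
  targets: [255,0,0,5,0,255,0,0,10,0,255,0,0,15,0,255,0,0,15,0,255,0,0,15,0,255,0,0,15,0,255,-12,1,0,0,255,-22,2,0,0,255,-24,3,0,0,255,-24,3,0,0,255,-24,3,-5,0,255,-24,3,-10,0,255,-24,3,-15,0,255,-24,3,-20,0,255,-24,3,-20,0,255,-18,2,-20,0,255,-10,0.5,-15,0,255,0,0,0,0,255,0,0,0,0]

```text
t: 12.85
eef_pos: [0.4107, 0.2752, 0.0596]
tool_rot: [-0.0, 0.215, 0.977, -0.0]
contact_force: [0.0, -0.4, -0.4]
gripper_width: 0.398
grasp_force: 35.1
```

Call:
carry_out:
  targets: [255,0,0,-12,0,255,0,0,-12,0,255,0,0,-8,0,255,0,0,-4,0,255,0,0,-1.5,0,255,0,0,0,0,255,0,0,0,0]

```text
t: 13.55
eef_pos: [0.411, 0.2753, 0.022]
tool_rot: [0.0, 0.216, 0.976, 0.0]
contact_force: [-0.2, -0.2, -1.2]
gripper_width: 0.399
grasp_force: 35.1
```

```bash
python3 - <<'E'
from m import *
s=cam('scene'); save(s,'g5.png',(170,210,290,300),6)
E
```

```text
(no output)
```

View pics/g5.png

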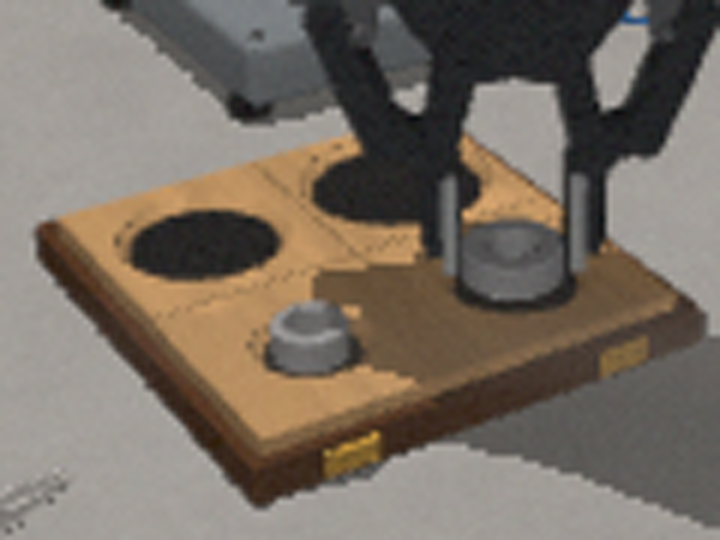

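The 36 mm disc hangs level and centred over its recess, with its bottom at crop (512,300). Lowering.

Call:
carry_out:
  targets: [255,0,0,-1.5,0,255,0,0,0,0,255,0,0,-1,0,255,0,0,0,0,255,0,0,0,0]

```text
t: 14.1
eef_pos: [0.4108, 0.2752, 0.0193]
tool_rot: [-0.0, 0.216, 0.976, -0.0]
contact_force: [-0.1, 1.0, -0.8]
gripper_width: 0.402
grasp_force: 35.1
```

Call:
carry_out:
  targets: [255,0,0,-1,0,255,0,0,0,0,255,0,0,0,0]

```text
t: 14.4
eef_pos: [0.4109, 0.2753, 0.0186]
tool_rot: [0.0, 0.216, 0.976, 0.0]
contact_force: [-1.8, -1.3, 5.5]
gripper_width: 0.398
grasp_force: 35.7
```

Call:
carry_out:
  targets: [140,0,0,0,0,130,0,0,0,0,118,0,0,0,0,118,0,0,0,0,118,0,0,5,0,118,0,0,15,0,118,0,0,20,0,118,0,0,30,0,87,0,0,30,0,87,0,0,25,0,87,12,-1,10,0,87,24,-3,0,0,87,25,-3,0,0,87,25,-3,0,0,87,25,-3,0,0,87,25,-3,0,0,87,25,-3,0,0,87,25,-3,0,0,87,25,-3,0,0,87,19,-2,0,0]

```text
t: 16.4
eef_pos: [0.6427, 0.2468, 0.1523]
tool_rot: [-0.0, 0.216, 0.976, -0.001]
contact_force: [0.3, -0.6, -0.6]
gripper_width: 0.662
grasp_force: 0.0
```

```bash
python3 - <<'E'
from m import *
s=cam('scene'); save(s,'g6.png',(160,120,290,300),3)
E
```

```text
(no output)
```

View pics/g6.png

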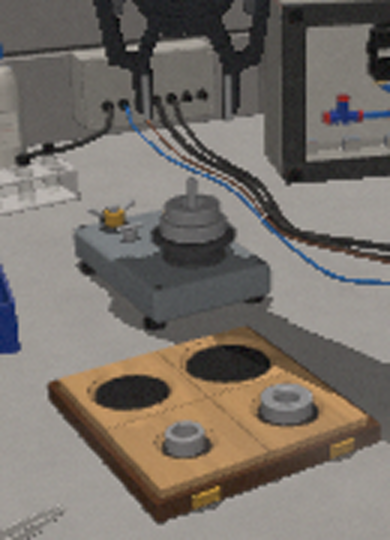

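Both small discs lie flat in their recesses, at crop (185,438) and (288,405). The spindle is visible at (193,190). Fetching the 46 mm disc.

Call:
carry_out:
  targets: [87,0,0,0,0,87,0,0,-15,0,87,0,0,-20,0,87,0,0,-20,0,87,0,0,-15,0,87,0,0,-7,0,87,0,0,0,0,255,0,0,0,0,255,0,0,0,0,255,0,0,0,0,255,0,0,0,0,255,0,0,0,0]
  newtons: 45

```text
t: 17.65
eef_pos: [0.6414, 0.2484, 0.0772]
tool_rot: [0.001, 0.216, 0.976, 0.0]
contact_force: [-0.2, 0.0, 3.4]
gripper_width: 0.502
grasp_force: 46.3
```

Call:
carry_out:
  targets: [255,0,0,5,0,255,0,0,10,0,255,0,0,15,0,255,0,0,15,0,255,0,0,15,0,255,0,0,15,0,255,-10,7,0,0,255,-17,12,0,0,255,-20,14,0,0,255,-20,14,0,0,255,-20,14,-5,0,255,-20,14,-10,0,255,-20,14,-15,0,255,-15,11,-20,0,255,-10,7,-20,0,255,-5.5,4.5,-15,0,255,0,0,-5,0,255,0,0,0,0,255,0,0,0,0]

```text
t: 19.55
eef_pos: [0.4835, 0.3597, 0.0617]
tool_rot: [0.0, 0.216, 0.976, 0.0]
contact_force: [0.1, -0.1, -1.4]
gripper_width: 0.498
grasp_force: 45.9
```

Call:
carry_out:
  targets: [255,0,0,-12,0,255,0,0,-12,0,255,0,0,-8,0,255,0,0,-5,0,255,0,0,-2,0,255,0,0,0,0,255,0,0,0,0]

```text
t: 20.25
eef_pos: [0.4836, 0.3599, 0.0225]
tool_rot: [0.0, 0.216, 0.976, 0.0]
contact_force: [0.3, 0.4, -1.4]
gripper_width: 0.503
grasp_force: 45.9
```

```bash
python3 - <<'E'
from m import *
s=cam('scene'); save(s,'g7.png',(170,210,290,300),6)
E
```

```text
(no output)
```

View pics/g7.png

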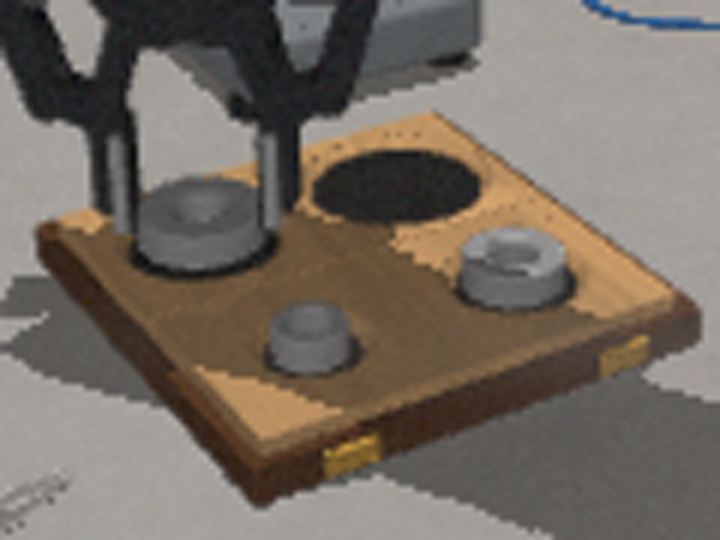

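The 46 mm disc is level and centred over its recess at crop (205,265). Lowering.

Call:
carry_out:
  targets: [255,0,0,-1.5,0,255,0,0,0,0,255,0,0,-1,0,255,0,0,0,0,255,0,0,0,0]

```text
t: 20.8
eef_pos: [0.4833, 0.3597, 0.0198]
tool_rot: [-0.0, 0.216, 0.976, -0.0]
contact_force: [-0.1, 0.6, -1.4]
gripper_width: 0.502
grasp_force: 45.9
```

Call:
carry_out:
  targets: [255,0,0,-1,0,255,0,0,0,0,255,0,0,0,0]

```text
t: 21.1
eef_pos: [0.4834, 0.3598, 0.0191]
tool_rot: [0.0, 0.216, 0.976, 0.0]
contact_force: [-0.9, 0.0, 3.2]
gripper_width: 0.501
grasp_force: 46.4
```

Call:
carry_out:
  targets: [115,0,0,0,0,100,0,0,0,0,87,0,0,0,0,87,0,0,0,0,87,0,0,5,0,87,0,0,15,0,87,0,0,20,0,87,0,0,30,0,57,0,0,30,0,57,0,0,25,0,57,10,-7,10,0,57,18,-13,0,0,57,25,-18,0,0,57,25,-18,0,0,57,25,-18,0,0,57,25,-18,0,0,57,20,-13,0,0,57,10,-6.5,0,0,57,0,0,0,0,57,0,0,0,0]

```text
t: 23.1
eef_pos: [0.6405, 0.2489, 0.1535]
tool_rot: [-0.001, 0.215, 0.977, 0.0]
contact_force: [-1.6, 0.2, 0.2]
gripper_width: 0.777
grasp_force: 0.0
```

```bash
python3 - <<'E'
from m import *
s=cam('scene'); save(s,'g8.png',(160,120,290,300),3)
E
```

```text
(no output)
```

View pics/g8.png

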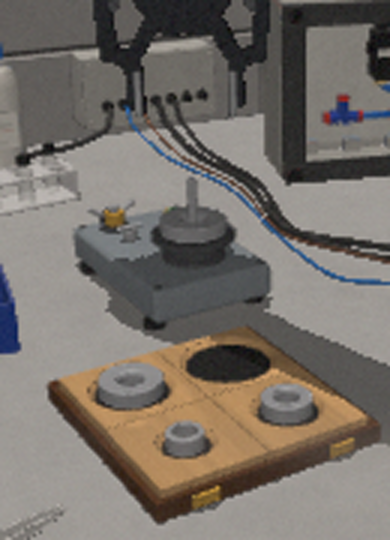

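Three discs are seated. The 56 mm disc is left on the plate at crop (197,225). Fetching it.

Call:
carry_out:
  targets: [57,0,0,-15,0,57,0,0,-20,0,57,0,0,-20,0,57,0,0,-20,0,57,0,0,-12,0,57,0,0,-5,0,57,0,0,0,0,57,0,0,0,0,255,0,0,0,0,255,0,0,0,0,255,0,0,0,0,255,0,0,0,0,255,0,0,0,0]
  newtons: 60

```text
t: 24.45
eef_pos: [0.6421, 0.2484, 0.0638]
tool_rot: [0.001, 0.216, 0.976, 0.001]
contact_force: [-2.3, -0.5, 6.3]
gripper_width: 0.61
grasp_force: 61.3
```

Call:
carry_out:
  targets: [255,0,0,3,0,255,0,0,7,0,255,0,0,15,0,255,0,0,15,0,255,0,0,15,0,255,0,0,15,0,255,0,0,10,0,255,-10,2,0,0,255,-16,4,0,0,255,-20,5,0,0,255,-20,5,0,0,255,-20,5,-5,0,255,-20,5,-10,0,255,-20,5,-15,0,255,-14,2,-20,0,255,-10,2,-20,0,255,0,0,-10,0,255,0,0,0,0,255,0,0,0,0]

```text
t: 26.35
eef_pos: [0.4922, 0.2831, 0.0622]
tool_rot: [0.0, 0.216, 0.976, 0.0]
contact_force: [-0.1, -0.0, -2.1]
gripper_width: 0.604
grasp_force: 63.2
```

Call:
carry_out:
  targets: [255,-0.5,0,-12,0,255,0,0,-12,0,255,0,0,-8,0,255,0,0,-5,0,255,0,0,-2.5,0,255,0,0,0,0,255,0,0,0,0]

```text
t: 27.05
eef_pos: [0.4911, 0.2833, 0.0225]
tool_rot: [0.0, 0.216, 0.976, 0.0]
contact_force: [-0.5, 0.1, -2.2]
gripper_width: 0.605
grasp_force: 63.2
```

```bash
python3 - <<'E'
from m import *
s=cam('scene'); save(s,'g9.png',(170,210,290,300),6)
E
```

```text
(no output)
```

View pics/g9.png

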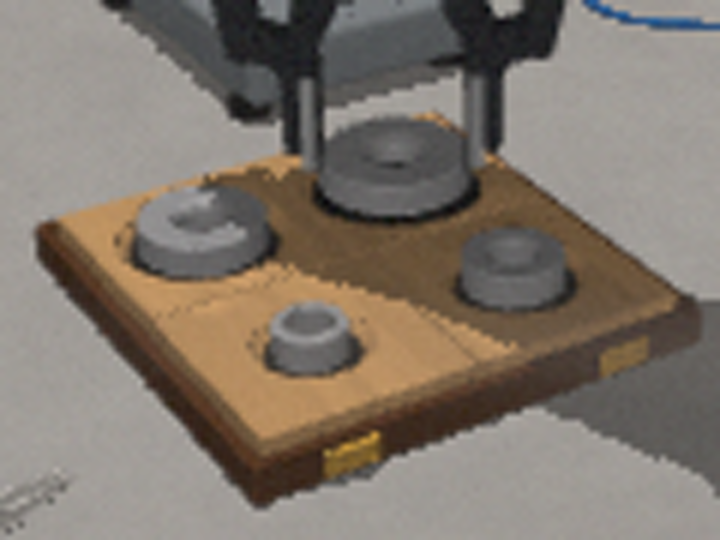

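The 56 mm disc is level and centred over its recess at crop (397,210). The other three are seated. Lowering.

Call:
carry_out:
  targets: [255,0,0,-1.5,0,255,0,0,0,0,255,0,0,-1,0,255,0,0,0,0,255,0,0,-0.7,0,255,0,0,0,0,255,0,0,0,0]

```text
t: 27.8
eef_pos: [0.4908, 0.2832, 0.0191]
tool_rot: [-0.0, 0.216, 0.976, -0.0]
contact_force: [0.1, 0.1, -2.6]
gripper_width: 0.607
grasp_force: 63.2
```

Call:
carry_out:
  targets: [255,0,0,-0.7,0,255,0,0,0,0,255,0,0,0,0]

```text
t: 28.1
eef_pos: [0.4909, 0.2833, 0.0188]
tool_rot: [0.0, 0.216, 0.976, 0.0]
contact_force: [-1.8, -0.5, 6.0]
gripper_width: 0.606
grasp_force: 64.1
```

Contact. Releasing and retreating.

Call:
carry_out:
  targets: [90,0,0,0,0,75,0,0,0,0,60,0,0,0,0,60,0,0,0,0,60,0,0,5,0,60,0,0,15,0,60,0,0,25,0,60,0,0,30,0,60,0,0,30,0,60,0,0,30,0,60,0,0,30,0,60,0,0,20,0,60,0,0,0,0,60,0,0,0,0,60,0,0,0,0]

```text
t: 29.6
eef_pos: [0.4902, 0.2828, 0.2029]
tool_rot: [-0.0, 0.216, 0.976, -0.0]
contact_force: [0.0, 0.7, 0.1]
gripper_width: 0.765
grasp_force: 0.0
```

```bash
python3 - <<'E'
from m import *
s=cam('scene'); save(s,'g10.png',(170,200,360,300),4)
E
```

```text
(no output)
```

View pics/g10.png

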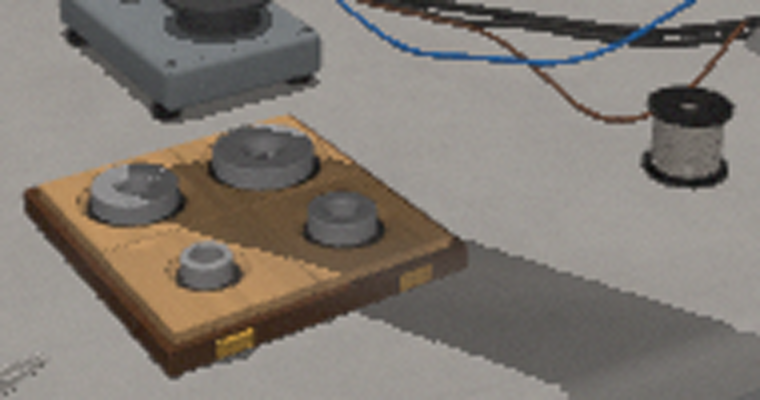

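All four discs lie flat in their own recesses, at crop (207,265), (343,218), (135,192) and (263,155). The spool is untouched at (688,135). Handing in.

```bash
python3 -c "
from station import bot
print(bot.hand_in())"
```

```text
the job is handed in; nothing more can be done
None
```

All four disc weights were lowered into their own recesses and let go, the spool was left where it stood, and the job was handed in at about 30 s; the last picture shows all four flat, but hand-in returned no verdict.

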